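Rattle check on three sealed sensor housings

TASK

One of the three sealed aluminium sensor housings on the mat has a part loose inside: pick them up and shake them one after another until you find the one that rattles, and stand each quiet one back upright where it was. Hold the rattling one out, level and still, to the colleague across the bench: past the far edge of the mat, between its two sides, about 15 cm above the bench; finish while still holding it there. Leave the other things on the bench alone.

Things in the scene. Friction and masses are not known exactly. Their poses are not given: they have to be found in the camera images.
- mat: blue silicone repair mat, 280 (own x) x 460 (own y) x 4 mm thick, fixed to the bench, turned a little on it. Origin: centre of its underside, on the bench. +x points away from the robot, so the far edge is at own x = +140 mm; z up
- case_1: one of three housings that look the same: closed rigid die-cast aluminium box, 90 (own x) x 58 (own y) x 40 mm high (own z, up), smooth sides, lid screws and a pale plate on top, black cable gland (17 mm diameter, axis 18 mm up) sticking out 16 mm from its +x end; 195 to 420 g; stands on the mat. Origin: centre of its underside. One of the three has a part loose inside, a different one each time
- case_2: one of three housings that look the same: closed rigid die-cast aluminium box, 90 (own x) x 58 (own y) x 40 mm high (own z, up), smooth sides, lid screws and a pale plate on top, black cable gland (17 mm diameter, axis 18 mm up) sticking out 16 mm from its +x end; 195 to 420 g; stands on the mat. Origin: centre of its underside. In one of the three a round 90 g part, 28 mm across, rolls loose and knocks on the walls
- case_3: one of three housings that look the same: closed rigid die-cast aluminium box, 90 (own x) x 58 (own y) x 40 mm high (own z, up), smooth sides, lid screws and a pale plate on top, black cable gland (17 mm diameter, axis 18 mm up) sticking out 16 mm from its +x end; 195 to 420 g; stands on the mat. Origin: centre of its underside. The hollow inside is 82 x 50 x 32 mm; the quiet ones have nothing loose
- solder_reel: bystander: upright reel of solder, 52 mm diameter, 40 mm high, on the far part of the mat. Origin: centre of its underside
- flux_jar: bystander: small brown glass jar with white lid, 42 mm diameter, 42 mm high, on the far part of the mat. Origin: centre of its underside
- screwdriver: bystander: screwdriver, 170 mm long (own x), lying along the near edge of the mat, at most 30 mm high. Origin: under its middle
- multimeter: bystander: orange and black multimeter lying flat, 150 x 78 x 41 mm high, left of the mat. Origin: centre of its underside
- tape_measure: bystander: black tape measure, 68 x 36 x 62 mm high, right of the mat. Origin: centre of its underside
- bottle: bystander: clear plastic bottle with red cap, 68 mm diameter, 210 mm high, far right. Origin: centre of its underside
- battery_tray: bystander: yellow open tray with batteries, 105 x 124 x 22 mm high, far left. Origin: centre of its underside
Mind the look-alikes: they are no part of the job. What is shaped like the case_3 but blue is not meant. What is shaped like the case_2 but red is not meant.

How it is judged:
By the outcome, as a careful person would: the job done as asked, in the order asked, and still so for the second after the job is handed in, while the arm keeps its last pose, push and grip.
It also fails if it takes over 72 s, if anything falls off the work surface, if the arm or the gripper's body presses on something with over 40 N, if the wrist force passes 120 N, or if a joint passes its speed limit or range.

ROBOT

A 6-joint arm with a two-finger parallel gripper is mounted at the origin on the work surface. World frame = base frame: x ahead of the robot, y to its left, z up, the work surface at z = 0. Lengths are in mm, angles in rad, forces in N, time in s.
With the tool pointing down it reaches from about 350 to 1000 mm from the base axis. Payload 7.1 kg.
Tool frame: the origin (TCP) lies at the centre of the arm's flange, where the gripper is bolted on; the fingertips stand 173 mm ahead of it and the grasp point (between the pads) lies 155 mm ahead of it; z points along the fingers, y is the line along which they close (so a half turn about z gives the same grasp; the last joint's range is limited). The gripper opens to 85 mm and grips with 20 to 120 N. Pads are 22 mm wide; open, the fingers measure 114 mm over their backs; the gripper's body (76 mm by 85 mm) begins 54 mm behind the grasp point. The pads swing forward as they close: fully open they stand 13 mm farther back than shut.
Start: joints at [1.23, 0.423, 1.63, -0, 1.089, -0.019], TCP at [197.64, 592.912, 404.719] pointing down, gripper open.
Joint ranges: [-3, 3], [-0.9, 2.11], [0.09, 2.58], [-1.31, 4.45], [0.11, 2.69], [-2.54, 2.54]. Speed limits (rad/s): [2.39, 2.39, 3.01, 3.14, 3.14, 3.14].

INTERFACE

Orientations are given as a rotation vector (axis times angle).
In Python, from workcell import read_state, snapshot, get_calibration, sign_off, spot_in, trace gives the robot as it stands. The module is installed in compiled form; this text tells all that it offers.
- The arm moves only by the tool send_rows, never from a script. Its argument "steps" is a list of rows, each an object of numbers: "grip": the opening, from 0 (shut) to 1 (fully open); "dx", "dy", "dz": the shift along the tool's x, y, z as a fraction of full scale; "wx", "wy", "wz": the turn, a rotation vector about the tool's x, y, z as a fraction of full scale. A call has 1 to 12 rows; each row shifts and turns the commanded pose from where the row before left it, along the tool's axes as they then stand; what a row does not reach is not made up. Full scale, the value 1, is 400 mm for a shift and pi/2 rad for a turn. A row lasts 1/12 s, in which the tool goes at most 41.7 mm and 7.16 degrees, less where a joint would pass 70% of its speed; a pose out of reach is approached as far as the arm can. A call with a number of a shift or a turn outside -1 to 1 is refused whole. A call with a gripper value outside its range is refused whole. The fingers move at their own pace and stop on an object; "force" is the grip in N (left out, the last holds). Time passes only in rows, so rows that do not move let the fingers close. It gives the time, the measured TCP pose, the force, the opening and the grip force at its end, in the units of the state.
- read_state(): the state, without advancing time (a new reading comes with each control period).
- snapshot(name): name is "scene" or "side" or "wrist"; returns (picture, depth): 420x560x3 uint8, red, green, blue; 420x560 float32, mm along the optical axis (not along the pixel's ray), 0 where there is no reading.
- get_calibration(name): a dict with "intrinsics" (3x3 intrinsics, pixels), "origin" and "rotation" of the camera in the world; the wrist camera has in their place "mount" (4x4, takes a point from camera to tool coordinates, whose origin is the TCP and whose axes are the flange's). Camera axes: x right, y down, z forward; pixel columns grow to the right and rows downward; lengths in mm; the calibration is good to about 2 mm. The wrist camera is an equidistant fisheye: a pixel r from the principal point sees the ray r / f radians off the axis. A picture is of the moment at which its call begins: read the wrist's pose just before it. get_calibration takes no time and is no camera call.
- sign_off(): hands the job in; it is judged then, once.
Trained networks look in the newest picture that a camera, given by its name, has taken for a name from the list of things; names that differ only in an ending like _2 or _b are one class to them, and where a whole thing is asked for, a point or a joint stands for the part that bears it (a point fixed in the world has none). Each returns a list of dicts, best first, with "score" (0 to 1); they miss things now and then, are a little off and sometimes report something else, mostly with a low value. They report only what shows in the picture. A call takes as long as a camera call. They do not tell look-alikes from the thing itself.
- spot_in(target, camera): "bbox" ([left, top, right, bottom] in pixels, round what is visible of it).
- trace(target, camera): "region" (420x560 bool, what is visible of it) and "bbox" ([left, top, right, bottom] in pixels, round what is visible of it).
The state is a dict: "time": time; "joint_positions": joint angles; "qd": joint speeds; "effort": joint torques, N m; "eef_pos": TCP position; "tcp_rot": TCP orientation; "contact_force": force on the tool from outside, world axes, zero at the start; "wrist_torque": the same for the moment, N m; "grip_width": finger opening in mm; "finger_force": force on a finger pad.
Only numpy, scipy, OpenCV 4.12 (cv2) and the standard library are available. Lean on these libraries where they do the work, as an engineer would, in place of code of your own. Each camera call takes 0.05 s, during which the arm holds its last target. There are 200 camera calls.

## Working session

There is one attempt and no reset: what is moved stays moved. The work goes in short steps, Python scripts to look and compute and a tool call to move; the robot and the scene stay as the last step left them, time stands still between calls to the robot, and variables do not carry over. Pictures are saved under pics/ and viewed, at most 10 in all, crops included, and the job is handed in when it is done.

Besides the shell and the picture viewer there is one more tool, called after "Call:" as name(argument=value, ...), one argument or row to a line, values as JSON. send_rows: Moves the arm, as the interface text tells. Shift numbers are shares of 400 mm and turn numbers shares of pi/2 rad, none past 1 either way. Its arguments: {"type":"object","properties":{"steps":{"type":"array"},"force":{"type":"number"}},"required":["steps"]}

```bash
mkdir -p pics; cat > h.py <<'E'
import numpy as np,cv2
from scipy.spatial.transform import Rotation as R
from workcell import *
def world(cam,pic,dep,mask):
    c=get_calibration(cam);K=np.array(c["intrinsics"]);v,u=np.nonzero(mask&(dep>0));z=dep[v,u]
    p=np.stack([(u-K[0,2])/K[0,0]*z,(v-K[1,2])/K[1,1]*z,z],1)
    return p@np.array(c["rotation"]).T+np.array(c["origin"])
E
python3 - <<'E'
from h import *
s=read_state();print({k:np.round(v,3) for k,v in s.items()})
ims=[]
for cam in("scene","side"):
    p,d=snapshot(cam);np.savez(f"{cam}.npz",p=p,d=d);cv2.imwrite(f"pics/{cam}0.png",p[...,::-1])
    c=get_calibration(cam);print(cam,np.round(c["origin"]),np.round(c["rotation"],2).tolist())
    for t in("case_1","solder_reel","flux_jar","mat"):
        for r in trace(t,cam):
            w=world(cam,p,d,r["region"]);
            if len(w)<20: continue
            m=np.median(p[r["region"]],axis=0)
            print(t,round(r["score"],2),np.round(r["bbox"]),m,"med",np.round(np.median(w,0)),"zmax",round(np.percentile(w[:,2],95)))
            top=w[w[:,2]>np.percentile(w[:,2],95)-6][:,:2].astype(np.float32)
            if len(top)>5: print("   toprect",cv2.minAreaRect(top))
E
```

```text
{'time': np.float64(0.0), 'joint_positions': array([ 1.23 ,  0.424,  1.631,  0.   ,  1.089, -0.019]), 'qd': array([ 0.001,  0.001, -0.001, -0.   ,  0.   ,  0.001]), 'effort': array([-1.0000e-03, -5.5738e+01, -2.8173e+01,  0.0000e+00,  7.0000e-03,
        0.0000e+00]), 'eef_pos': array([197.546, 592.639, 403.932]), 'tcp_rot': array([-5.030e-01, -3.101e+00,  2.000e-03]), 'contact_force': array([-0.254,  0.014,  0.217]), 'wrist_torque': array([-0.001,  0.022, -0.028]), 'finger_force': np.float64(0.0), 'grip_width': np.float64(85.196)}
scene [996. 587. 856.] [-0.91, -2.57, 1.02]Traceback (most recent call last):
  File "<stdin>", line 9, in <module>
  File "h.py", line 7, in world
    return p@np.array(c["rotation"]).T+np.array(c["origin"])
           ~~~~~~~~~~~~~~~~~~~~~~~~~~~^~~~~~~~~~~~~~~~~~~~~~
ValueError: operands could not be broadcast together with shapes (781,) (3,)
```

```bash
ls pics
```

```text
scene0.png
```

```bash
sed -i 's/np.array(c\["rotation"\]).T/R.from_rotvec(c["rotation"]).as_matrix().T/' h.py
python3 - <<'E'
from h import *
for cam in("scene","side"):
    p,d=snapshot(cam);np.savez(f"{cam}.npz",p=p,d=d);cv2.imwrite(f"pics/{cam}0.png",p[...,::-1])
    for t in("case_1","solder_reel","flux_jar","screwdriver","mat"):
        for r in trace(t,cam):
            w=world(cam,p,d,r["region"]);
            if len(w)<20: continue
            m=np.median(p[r["region"]],axis=0)
            print(cam,t,round(r["score"],2),np.round(r["bbox"]),m,"med",np.round(np.median(w,0)),"zmax",round(np.percentile(w[:,2],95)))
            top=w[w[:,2]>np.percentile(w[:,2],95)-6][:,:2].astype(np.float32)
            if len(top)>5: print("   toprect",[np.round(x,1).tolist() for x in cv2.minAreaRect(top)])
E
```

```text
scene case_1 0.9 [300. 220. 346. 262.] [138. 140. 145.] med [500. 136.  43.] zmax 47
   toprect [[491.7, 127.3], [61.5, 92.1], 84.0]
scene case_1 0.85 [253. 110. 286. 129.] [118.  30.  29.] med [ 291. -324.   38.] zmax 43
   toprect [[281.5, -336.1], [66.3, 89.2], 55.3]
scene case_1 0.81 [262. 179. 307. 216.] [127. 130. 136.] med [486. -31.  43.] zmax 47
   toprect [[476.9, -43.4], [62.8, 91.9], 79.9]
scene case_1 0.76 [229. 148. 269. 180.] [128. 127. 125.] med [ 477. -188.   42.] zmax 47
   toprect [[470.6, -201.5], [62.9, 91.7], 85.9]
scene case_1 0.76 [192. 261. 244. 301.] [ 30.  59. 127.] med [750.  67.  40.] zmax 44
   toprect [[744.7, 57.3], [59.7, 91.0], 26.6]
scene solder_reel 0.8 [261. 241. 281. 266.] [23. 27. 25.] med [622.  87.  44.] zmax 47
   toprect [[616.0, 80.3], [52.9, 48.7], 52.3]
scene flux_jar 0.76 [211. 186. 222. 209.] [104.  101.5 103. ] med [ 617. -145.   40.] zmax 49
   toprect [[611.4, -154.5], [36.2, 35.2], 18.7]
scene screwdriver 0.79 [299. 176. 337. 209.] [120.  28.  26.] med [389. -21.  26.] zmax 32
   toprect [[383.9, -25.8], [77.9, 19.9], 85.6]
scene ma
[... 1320 characters left out ...]
, [135.3, 107.1], 69.5]
side flux_jar 0.56 [333. 215. 347. 240.] [89. 88. 84.] med [ 602. -162.   38.] zmax 48
   toprect [[609.4, -157.3], [35.1, 38.5], 82.4]
side flux_jar 0.4 [115. 155. 174. 192.] [67.5 40.  20. ] med [407. 352.  31.] zmax 39
   toprect [[418.2, 369.6], [134.8, 67.6], 6.5]
side screwdriver 0.94 [198. 225. 247. 267.] [134.  31.  28.] med [380. -28.  23.] zmax 30
   toprect [[380.2, -29.0], [86.8, 22.5], 89.1]
side screwdriver 0.57 [244. 215. 292. 254.] [140. 139. 138.] med [468. -56.  42.] zmax 46
   toprect [[476.1, -44.8], [61.6, 92.2], 79.1]
side mat 0.89 [165. 167. 376. 322.] [ 36.  70. 109.] med [479. -89.   4.] zmax 7
   toprect [[502.7, -34.3], [465.8, 281.8], 88.0]
```

View pics/scene0.png

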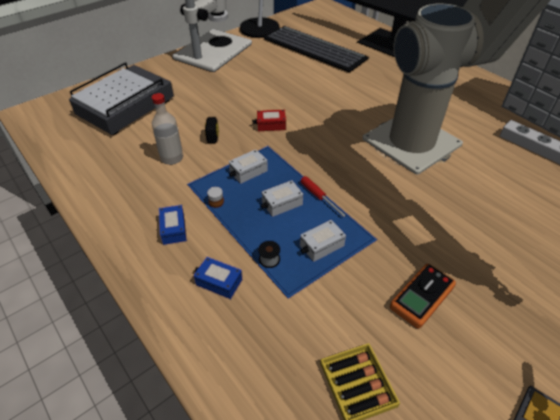

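View pics/side0.png

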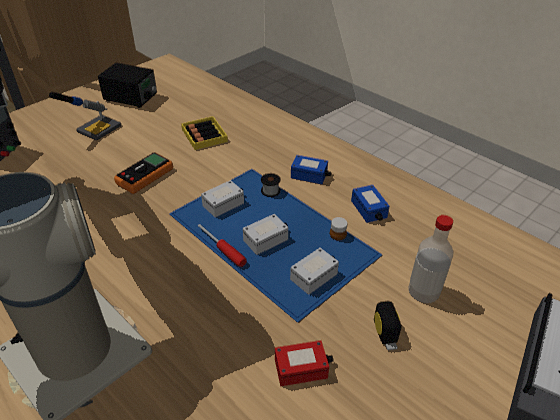

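Three aluminium cases are on the mat, at scene pixels (322,241), (284,198) and (249,165), with their glands pointing to +x. The red box and the two blue ones lie off the mat. The two views agree to about 2 mm.

```bash
cat >> h.py <<'E'
CASES=dict(A=(491.3,126.8,-6.5),B=(476.5,-44.5,-11),C=(470.3,-202.5,-4))
def plan(x,y,z,yaw,flip=0):
    "print tool-frame turn (first), then shift after the turn, in full-scale units; yaw deg of case x axis"
    s=read_state();R0=R.from_rotvec(s["tcp_rot"]);a=np.radians(yaw+180*flip)
    X=np.array([np.cos(a),np.sin(a),0]);Z=np.array([0,0,-1.]);M=R.from_matrix(np.stack([X,np.cross(Z,X),Z],1))
    print("pos",s["eef_pos"].round(1),"q",s["joint_positions"].round(2),"turn",((R0.inv()*M).as_rotvec()/(np.pi/2)).round(4),"shift",(M.inv().apply(np.array([x,y,z])-s["eef_pos"])/400).round(4))
def avg(n=6):
    o=[]
    for i in range(n):
        snapshot("side");s=read_state();o.append(np.r_[s["contact_force"],s["wrist_torque"]])
    Rt=R.from_rotvec(s["tcp_rot"]);o=np.array(o);m=o.mean(0)
    print("t",round(s["time"],2),"pos",s["eef_pos"].round(1),"down",Rt.inv().apply([0,0,-1]).round(4),"F tool",Rt.inv().apply(m[:3]).round(3),"T tool",Rt.inv().apply(m[3:]).round(4),"std",o.std(0).round(3),"w",s["grip_width"].round(1),s["finger_force"].round(0))
E
python3 - <<'E'
from h import *
print(R.from_rotvec(read_state()["tcp_rot"]).as_matrix().round(2))
for f in(0,1): plan(*CASES["A"][:2],260,CASES["A"][2],f)
E
```

```text
[[-0.95  0.32  0.  ]
 [ 0.32  0.95  0.  ]
 [ 0.    0.   -1.  ]]
pos [197.6 592.9 404.7] q [ 1.23  0.42  1.63  0.    1.09 -0.02] turn [-0.     -0.      1.8674] shift [0.8614 1.0747 0.3618]
pos [197.6 592.9 404.7] q [ 1.23  0.42  1.63  0.    1.09 -0.02] turn [ 0.     -0.     -0.1326] shift [-0.8614 -1.0747  0.3618]
```

Call:
send_rows(
  steps=[
    {"wz": -0.0663, "grip": 1},
    {"wz": -0.0663},
    {"dx": -0.0538, "dy": -0.0672, "dz": 0.0226},
    {"dx": -0.0538, "dy": -0.0672, "dz": 0.0226},
    {"dx": -0.0538, "dy": -0.0672, "dz": 0.0226},
    {"dx": -0.0538, "dy": -0.0672, "dz": 0.0226},
    {"dx": -0.0538, "dy": -0.0672, "dz": 0.0226},
    {"dx": -0.0538, "dy": -0.0672, "dz": 0.0226},
    {"dx": -0.0538, "dy": -0.0672, "dz": 0.0226},
    {"dx": -0.0538, "dy": -0.0672, "dz": 0.0226},
    {"dx": -0.0538, "dy": -0.0672, "dz": 0.0226},
    {"dx": -0.0538, "dy": -0.0672, "dz": 0.0226},
  ],
  force=60,
)

```text
validation failed for argument at $.st...
```

Call:
send_rows(
  steps=[
    {"dx": -0.0538, "dy": -0.0672, "dz": 0.0226},
    {"dx": -0.0538, "dy": -0.0672, "dz": 0.0226},
    {"dx": -0.0538, "dy": -0.0672, "dz": 0.0226},
    {"dx": -0.0538, "dy": -0.0672, "dz": 0.0226},
    {"dx": -0.0538, "dy": -0.0672, "dz": 0.0226},
    {"dx": -0.0538, "dy": -0.0672, "dz": 0.0226},
    {},
    {},
  ],
)

```text
validation failed for argument at $.st...
```

```bash
python3 - <<'E'
from h import *
plan(*CASES["A"][:2],182,CASES["A"][2],1)
avg(2)
p,d=snapshot("wrist");cv2.imwrite("pics/w1.png",p[...,::-1])
E
```

```text
pos [197.6 592.9 404.7] q [ 1.23  0.42  1.63  0.    1.09 -0.02] turn [ 0.     -0.     -0.1326] shift [-0.8614 -1.0747  0.5568]Traceback (most recent call last):
  File "<stdin>", line 3, in <module>
  File "h.py", line 19, in avg
    print("t",round(s["time"],2),"pos",s["eef_pos"].round(1),"down",Rt.inv().apply([0,0,-1]).round(4),"F tool",Rt.inv().apply(m[:3]).round(3),"T tool",Rt.inv().apply(m[3:]).round(4),"std",o.std(0).round(3),"w",s["grip_width"].round(1),s["finger_force"].round(0))
                                                                                                                                                                                                                  ^^^^^^^^^^^^^^^^^^^^^
AttributeError: 'float' object has no attribute 'round'
```

Call:
send_rows(
  steps=[
    {"dx": 0, "dy": 0, "dz": 0, "wx": 0, "wy": 0, "wz": -0.0663, "grip": 1},
    {"dx": 0, "dy": 0, "dz": 0, "wx": 0, "wy": 0, "wz": -0.0663, "grip": 1},
  ],
  force=60,
)

```text
time: 0.97
eef_pos: [197.6, 592.9, 404.7]
tcp_rot: [-0.171, -3.137, -0.0]
contact_force: [0.4, 0.8, -0.0]
grip_width: 85.2
finger_force: 0.0
```

```bash
sed -i 's/s\["grip_width"\].round(1),s\["finger_force"\].round(0)/round(s["grip_width"],1),round(s["finger_force"])/' h.py
```

Call:
send_rows(
  steps=[
    {"dx": -0.0538, "dy": -0.0672, "dz": 0.0226, "wx": 0, "wy": 0, "wz": 0, "grip": 1},
    {"dx": -0.0538, "dy": -0.0672, "dz": 0.0226, "wx": 0, "wy": 0, "wz": 0, "grip": 1},
    {"dx": -0.0538, "dy": -0.0672, "dz": 0.0226, "wx": 0, "wy": 0, "wz": 0, "grip": 1},
    {"dx": -0.0538, "dy": -0.0672, "dz": 0.0226, "wx": 0, "wy": 0, "wz": 0, "grip": 1},
    {"dx": -0.0538, "dy": -0.0672, "dz": 0.0226, "wx": 0, "wy": 0, "wz": 0, "grip": 1},
    {"dx": -0.0538, "dy": -0.0672, "dz": 0.0226, "wx": 0, "wy": 0, "wz": 0, "grip": 1},
    {"dx": -0.0538, "dy": -0.0672, "dz": 0.0226, "wx": 0, "wy": 0, "wz": 0, "grip": 1},
    {"dx": -0.0538, "dy": -0.0672, "dz": 0.0226, "wx": 0, "wy": 0, "wz": 0, "grip": 1},
    {"dx": -0.0538, "dy": -0.0672, "dz": 0.0226, "wx": 0, "wy": 0, "wz": 0, "grip": 1},
    {"dx": -0.0538, "dy": -0.0672, "dz": 0.0226, "wx": 0, "wy": 0, "wz": 0, "grip": 1},
    {"dx": -0.0538, "dy": -0.0672, "dz": 0.0226, "wx": 0, "wy": 0, "wz": 0, "grip": 1},
    {"dx": -0.0538, "dy": -0.0672, "dz": 0.0226, "wx": 0, "wy": 0, "wz": 0, "grip": 1},
  ],
)

```text
time: 1.97
eef_pos: [418.4, 241.8, 296.1]
tcp_rot: [0.178, 3.136, 0.001]
contact_force: [0.9, 0.8, -0.7]
grip_width: 85.2
finger_force: 0.0
```

Call:
send_rows(
  steps=[
    {"dx": -0.0538, "dy": -0.0672, "dz": 0.0226, "wx": 0, "wy": 0, "wz": 0, "grip": 1},
    {"dx": -0.0538, "dy": -0.0672, "dz": 0.0226, "wx": 0, "wy": 0, "wz": 0, "grip": 1},
    {"dx": -0.0538, "dy": -0.0672, "dz": 0.0226, "wx": 0, "wy": 0, "wz": 0, "grip": 1},
    {"dx": -0.0538, "dy": -0.0672, "dz": 0.0226, "wx": 0, "wy": 0, "wz": 0, "grip": 1},
    {"dx": 0, "dy": 0, "dz": 0, "wx": 0, "wy": 0, "wz": 0, "grip": 1},
    {"dx": 0, "dy": 0, "dz": 0, "wx": 0, "wy": 0, "wz": 0, "grip": 1},
  ],
)

```text
time: 2.47
eef_pos: [491.7, 125.1, 259.7]
tcp_rot: [-0.184, -3.136, 0.0]
contact_force: [0.3, 0.4, 0.1]
grip_width: 85.9
finger_force: 0.0
```

```bash
python3 - <<'E'
from h import *
plan(*CASES["A"][:2],182,CASES["A"][2],1)
avg(2)
p,d=snapshot("wrist");cv2.imwrite("pics/w1.png",p[...,::-1])
E
```

```text
pos [491.7 125.1 259.7] q [ 0.23  0.48  1.98  0.    0.69 -1.23] turn [-0.0001 -0.0004 -0.0023] shift [0.0015 0.004  0.1941]
t 2.57 pos [490.8 126.8 260.2] down [-3.e-04 -1.e-04  1.e+00] F tool [ 0.534  0.479 -0.021] T tool [-0.0396  0.0221  0.0183] std [0.029 0.51  0.203 0.006 0.018 0.018] w 85.2 0
```

View pics/w1.png

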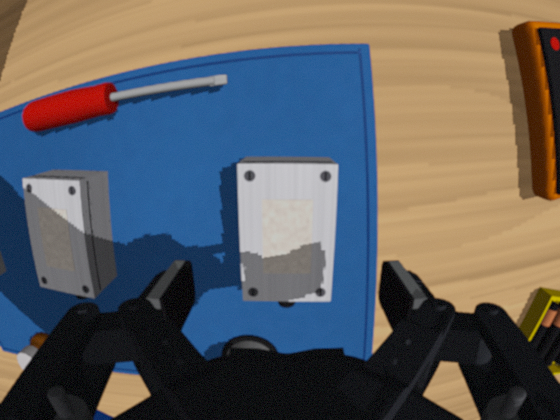

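The wrist view has the case centred between the fingers (pixel 287,230) and aligned, with the gland towards +x. I'll go down, grip and lift.

Call:
send_rows(
  steps=[
    {"dx": 0, "dy": 0, "dz": 0.065, "wx": 0, "wy": 0, "wz": 0, "grip": 1},
    {"dx": 0, "dy": 0, "dz": 0.065, "wx": 0, "wy": 0, "wz": 0, "grip": 1},
    {"dx": 0, "dy": 0, "dz": 0.065, "wx": 0, "wy": 0, "wz": 0, "grip": 1},
    {"dx": 0, "dy": 0, "dz": 0, "wx": 0, "wy": 0, "wz": 0, "grip": 1},
    {"dx": 0, "dy": 0, "dz": 0, "wx": 0, "wy": 0, "wz": 0, "grip": 0},
    {"dx": 0, "dy": 0, "dz": 0, "wx": 0, "wy": 0, "wz": 0, "grip": 0},
    {"dx": 0, "dy": 0, "dz": 0, "wx": 0, "wy": 0, "wz": 0, "grip": 0},
    {"dx": 0, "dy": 0, "dz": 0, "wx": 0, "wy": 0, "wz": 0, "grip": 0},
    {"dx": 0, "dy": 0, "dz": 0, "wx": 0, "wy": 0, "wz": 0, "grip": 0},
    {"dx": 0, "dy": 0, "dz": 0, "wx": 0, "wy": 0, "wz": 0, "grip": 0},
  ],
  force=60,
)

```text
time: 3.45
eef_pos: [491.6, 127.1, 183.8]
tcp_rot: [0.178, 3.134, 0.002]
contact_force: [-1.8, 3.5, 8.1]
grip_width: 57.0
finger_force: 65.7
```

Call:
send_rows(
  steps=[
    {"dx": 0, "dy": 0, "dz": -0.03, "wx": 0, "wy": 0, "wz": 0, "grip": 0},
    {"dx": 0, "dy": 0, "dz": -0.09, "wx": 0, "wy": 0, "wz": 0, "grip": 0},
    {"dx": 0, "dy": 0, "dz": -0.09, "wx": 0, "wy": 0, "wz": 0, "grip": 0},
    {"dx": 0, "dy": 0, "dz": -0.09, "wx": 0, "wy": 0, "wz": 0, "grip": 0},
    {"dx": 0, "dy": 0, "dz": 0, "wx": 0, "wy": 0, "wz": 0, "grip": 0},
    {"dx": 0, "dy": 0, "dz": 0, "wx": 0, "wy": 0, "wz": 0, "grip": 0},
    {"dx": 0, "dy": 0, "dz": 0, "wx": 0, "wy": 0, "wz": 0, "grip": 0},
  ],
)

```text
time: 4.03
eef_pos: [490.5, 126.4, 302.3]
tcp_rot: [0.178, 3.136, -0.0]
contact_force: [-0.9, 0.2, -3.5]
grip_width: 57.0
finger_force: 66.7
```

```bash
python3 -c "
from h import *
avg(6)"
```

```text
t 4.33 pos [490.7 126.5 300.9] down [-2.3e-03  8.0e-04  1.0e+00] F tool [-0.174 -0.046  3.259] T tool [ 0.0029 -0.006  -0.0001] std [0.525 0.373 0.494 0.042 0.03  0.021] w 57.3 67
```

Call:
send_rows(
  steps=[
    {"dx": 0.09, "dy": 0, "dz": 0, "wx": 0, "wy": 0, "wz": 0, "grip": 0},
    {"dx": 0, "dy": 0, "dz": 0, "wx": 0, "wy": 0, "wz": 0, "grip": 0},
    {"dx": -0.09, "dy": 0, "dz": 0, "wx": 0, "wy": 0, "wz": 0, "grip": 0},
    {"dx": -0.09, "dy": 0, "dz": 0, "wx": 0, "wy": 0, "wz": 0, "grip": 0},
    {"dx": 0.09, "dy": 0, "dz": 0, "wx": 0, "wy": 0, "wz": 0, "grip": 0},
    {"dx": 0.09, "dy": 0, "dz": 0, "wx": 0, "wy": 0, "wz": 0, "grip": 0},
    {"dx": -0.09, "dy": 0, "dz": 0, "wx": 0, "wy": 0, "wz": 0, "grip": 0},
    {"dx": -0.09, "dy": 0, "dz": 0, "wx": 0, "wy": 0, "wz": 0, "grip": 0},
    {"dx": 0.09, "dy": 0, "dz": 0, "wx": 0, "wy": 0, "wz": 0, "grip": 0},
    {"dx": 0, "dy": 0, "dz": 0, "wx": 0, "wy": 0, "wz": 0, "grip": 0},
  ],
)

```text
time: 5.17
eef_pos: [489.6, 126.6, 300.4]
tcp_rot: [-0.179, -3.131, 0.002]
contact_force: [-4.0, -1.1, -4.8]
grip_width: 56.9
finger_force: 66.6
```

```bash
python3 -c "
from h import *
avg(3);avg(3)"
```

```text
t 5.32 pos [490.7 126.5 301.3] down [-1.6e-03  6.0e-04  1.0e+00] F tool [-0.08   0.139  3.324] T tool [0.0237 0.0004 0.0127] std [0.195 0.211 0.594 0.031 0.026 0.032] w 57.6 67
t 5.47 pos [491.3 126.6 302. ] down [ 3.e-04 -0.e+00  1.e+00] F tool [-0.399 -0.23   2.988] T tool [-0.0013 -0.0099  0.017 ] std [0.206 0.131 0.803 0.018 0.034 0.032] w 57.0 67
```

Call:
send_rows(
  steps=[
    {"dx": 0, "dy": 0, "dz": 0, "wx": 0, "wy": 0.075, "wz": 0, "grip": 0},
    {"dx": 0, "dy": 0, "dz": 0, "wx": 0, "wy": 0.075, "wz": 0, "grip": 0},
    {"dx": 0, "dy": 0, "dz": 0, "wx": 0, "wy": 0, "wz": 0, "grip": 0},
    {"dx": 0, "dy": 0, "dz": 0, "wx": 0, "wy": 0, "wz": 0, "grip": 0},
    {"dx": 0, "dy": 0, "dz": 0, "wx": 0, "wy": 0, "wz": 0, "grip": 0},
    {"dx": 0, "dy": 0, "dz": 0, "wx": 0, "wy": 0, "wz": 0, "grip": 0},
  ],
)

```text
time: 5.97
eef_pos: [490.9, 126.6, 302.1]
tcp_rot: [-0.165, -2.904, -0.019]
contact_force: [0.1, -0.3, -2.5]
grip_width: 57.0
finger_force: 66.5
```

```bash
python3 -c "
from h import *
avg(6)"
```

```text
t 6.27 pos [491.  126.6 302.2] down [-2.328e-01 -1.000e-04  9.725e-01] F tool [-0.782 -0.164  3.276] T tool [ 0.0063 -0.2214  0.0142] std [0.556 0.482 0.401 0.027 0.027 0.033] w 57.1 67
```

Call:
send_rows(
  steps=[
    {"dx": 0, "dy": 0, "dz": 0, "wx": 0, "wy": -0.075, "wz": 0, "grip": 0},
    {"dx": 0, "dy": 0, "dz": 0, "wx": 0, "wy": -0.075, "wz": 0, "grip": 0},
    {"dx": 0, "dy": 0, "dz": 0, "wx": 0, "wy": -0.075, "wz": 0, "grip": 0},
    {"dx": 0, "dy": 0, "dz": 0, "wx": 0, "wy": -0.075, "wz": 0, "grip": 0},
    {"dx": 0, "dy": 0, "dz": 0, "wx": 0, "wy": 0, "wz": 0, "grip": 0},
    {"dx": 0, "dy": 0, "dz": 0, "wx": 0, "wy": 0, "wz": 0, "grip": 0},
    {"dx": 0, "dy": 0, "dz": 0, "wx": 0, "wy": 0, "wz": 0, "grip": 0},
    {"dx": 0, "dy": 0, "dz": 0, "wx": 0, "wy": 0, "wz": 0, "grip": 0},
  ],
)

```text
time: 6.93
eef_pos: [491.3, 126.6, 302.1]
tcp_rot: [0.166, 2.904, -0.02]
contact_force: [0.6, -0.1, -2.9]
grip_width: 57.1
finger_force: 66.5
```

```bash
python3 -c "
from h import *
avg(6)"
```

```text
t 7.23 pos [491.1 126.5 302. ] down [2.329e-01 1.000e-04 9.725e-01] F tool [0.984 0.186 3.176] T tool [ 0.0098  0.24   -0.0054] std [0.503 0.368 0.447 0.034 0.019 0.019] w 57.2 66
```

Call:
send_rows(
  steps=[
    {"dx": 0, "dy": 0, "dz": 0, "wx": 0, "wy": 0.075, "wz": 0, "grip": 0},
    {"dx": 0, "dy": 0, "dz": 0, "wx": 0, "wy": 0.075, "wz": 0, "grip": 0},
    {"dx": 0, "dy": 0, "dz": 0, "wx": 0, "wy": 0, "wz": 0, "grip": 0},
    {"dx": 0, "dy": 0, "dz": 0, "wx": 0, "wy": 0, "wz": 0, "grip": 0},
    {"dx": 0, "dy": 0, "dz": 0, "wx": 0, "wy": 0, "wz": 0, "grip": 0},
  ],
)

```text
time: 7.65
eef_pos: [491.1, 126.5, 301.9]
tcp_rot: [0.178, 3.133, -0.001]
contact_force: [0.3, -0.6, -3.1]
grip_width: 57.2
finger_force: 66.5
```

```bash
python3 -c "
from h import *
avg(6);print(read_state()['joint_positions'])"
```

```text
t 7.95 pos [490.9 126.6 302.1] down [7.e-04 1.e-04 1.e+00] F tool [0.083 0.072 3.477] T tool [-0.0003  0.0023 -0.0052] std [0.224 0.721 0.483 0.033 0.032 0.022] w 57.1 67
[ 2.29105105e-01  4.05374303e-01  1.95944725e+00 -4.47938553e-04
  7.76088660e-01 -1.22801979e+00]
```

Call:
send_rows(
  steps=[
    {"dx": 0, "dy": 0, "dz": 0, "wx": 0, "wy": 0.045, "wz": 0, "grip": 0},
    {"dx": 0, "dy": 0, "dz": 0, "wx": 0, "wy": 0, "wz": 0, "grip": 0},
    {"dx": 0, "dy": 0, "dz": 0, "wx": 0, "wy": 0, "wz": 0, "grip": 0},
    {"dx": 0, "dy": 0, "dz": 0, "wx": 0, "wy": 0, "wz": 0, "grip": 0},
    {"dx": 0, "dy": 0, "dz": 0, "wx": 0, "wy": 0, "wz": 0, "grip": 0},
    {"dx": 0, "dy": 0, "dz": 0, "wx": 0, "wy": 0, "wz": 0, "grip": 0},
  ],
)

```text
time: 8.45
eef_pos: [491.0, 126.6, 302.1]
tcp_rot: [-0.174, -3.067, -0.006]
contact_force: [-0.5, -0.2, -3.5]
grip_width: 57.1
finger_force: 66.5
```

```bash
python3 -c "
from h import *
avg(14)"
```

```text
t 9.15 pos [491.  126.6 302.1] down [-0.0706 -0.      0.9975] F tool [-0.336  0.053  3.018] T tool [ 0.0008 -0.062  -0.0089] std [0.461 0.432 0.472 0.022 0.026 0.02 ] w 57.4 67
```

Call:
send_rows(
  steps=[
    {"dx": 0, "dy": 0, "dz": 0, "wx": 0, "wy": -0.045, "wz": 0, "grip": 0},
    {"dx": 0, "dy": 0, "dz": 0, "wx": 0, "wy": -0.045, "wz": 0, "grip": 0},
    {"dx": 0, "dy": 0, "dz": 0, "wx": 0, "wy": 0, "wz": 0, "grip": 0},
    {"dx": 0, "dy": 0, "dz": 0, "wx": 0, "wy": 0, "wz": 0, "grip": 0},
    {"dx": 0, "dy": 0, "dz": 0, "wx": 0, "wy": 0, "wz": 0, "grip": 0},
    {"dx": 0, "dy": 0, "dz": 0, "wx": 0, "wy": 0, "wz": 0, "grip": 0},
    {"dx": 0, "dy": 0, "dz": 0, "wx": 0, "wy": 0, "wz": 0, "grip": 0},
  ],
)

```text
time: 9.73
eef_pos: [491.2, 126.6, 302.0]
tcp_rot: [0.175, 3.067, -0.006]
contact_force: [0.6, -0.1, -2.7]
grip_width: 56.8
finger_force: 66.5
```

```bash
python3 -c "
from h import *
avg(14)"
```

```text
t 10.43 pos [491.  126.6 302.1] down [0.0706 0.     0.9975] F tool [0.275 0.105 3.508] T tool [0.0009 0.0797 0.0097] std [0.466 0.335 0.453 0.026 0.023 0.026] w 57.4 66
```

Call:
send_rows(
  steps=[
    {"dx": 0, "dy": 0, "dz": 0, "wx": 0, "wy": 0.045, "wz": 0, "grip": 0},
    {"dx": 0, "dy": 0, "dz": 0.09, "wx": 0, "wy": 0, "wz": 0, "grip": 0},
    {"dx": 0, "dy": 0, "dz": 0.09, "wx": 0, "wy": 0, "wz": 0, "grip": 0},
    {"dx": 0, "dy": 0, "dz": 0.08, "wx": 0, "wy": 0, "wz": 0, "grip": 0},
    {"dx": 0, "dy": 0, "dz": 0.025, "wx": 0, "wy": 0, "wz": 0, "grip": 0},
    {"dx": 0, "dy": 0, "dz": 0.009, "wx": 0, "wy": 0, "wz": 0, "grip": 0},
    {"dx": 0, "dy": 0, "dz": 0.004, "wx": 0, "wy": 0, "wz": 0, "grip": 0},
    {"dx": 0, "dy": 0, "dz": 0, "wx": 0, "wy": 0, "wz": 0, "grip": 0},
    {"dx": 0, "dy": 0, "dz": 0, "wx": 0, "wy": 0, "wz": 0, "grip": 0},
  ],
)

```text
time: 11.18
eef_pos: [491.5, 126.7, 184.0]
tcp_rot: [0.178, 3.135, 0.001]
contact_force: [-0.0, 0.3, -2.1]
grip_width: 57.2
finger_force: 66.8
```

Call:
send_rows(
  steps=[
    {"dx": 0, "dy": 0, "dz": 0, "wx": 0, "wy": 0, "wz": 0, "grip": 1},
    {"dx": 0, "dy": 0, "dz": 0, "wx": 0, "wy": 0, "wz": 0, "grip": 1},
    {"dx": 0, "dy": 0, "dz": 0, "wx": 0, "wy": 0, "wz": 0, "grip": 1},
    {"dx": 0, "dy": 0, "dz": 0, "wx": 0, "wy": 0, "wz": 0, "grip": 1},
    {"dx": 0, "dy": 0, "dz": 0, "wx": 0, "wy": 0, "wz": 0, "grip": 1},
    {"dx": 0, "dy": 0, "dz": -0.065, "wx": 0, "wy": 0, "wz": 0, "grip": 1},
    {"dx": 0, "dy": 0, "dz": -0.09, "wx": 0, "wy": 0, "wz": 0, "grip": 1},
    {"dx": 0, "dy": 0, "dz": -0.045, "wx": 0, "wy": 0, "wz": 0, "grip": 1},
    {"dx": 0, "dy": 0, "dz": 0, "wx": 0, "wy": 0, "wz": 0, "grip": 1},
  ],
)

```text
time: 11.93
eef_pos: [492.5, 127.0, 266.5]
tcp_rot: [0.178, 3.13, 0.003]
contact_force: [1.0, 0.0, -0.2]
grip_width: 85.5
finger_force: 0.0
```

```bash
python3 - <<'E'
from h import *
cam="side";p,d=snapshot(cam)
for r in trace("case_1",cam):
    w=world(cam,p,d,r["region"]);top=w[w[:,2]>np.percentile(w[:,2],95)-6][:,:2].astype(np.float32)
    print([np.round(x,1).tolist() for x in cv2.minAreaRect(top)],round(np.percentile(w[:,2],95)))
plan(*CASES["B"][:2],260,CASES["B"][2],1)
E
```

```text
[[744.3, -149.3], [95.1, 61.3], 62.5] 42
[[742.0, 55.0], [63.7, 92.0], 24.8] 42
[[476.0, -44.6], [63.5, 92.3], 79.6] 46
[[469.6, -203.7], [60.2, 92.6], 87.4] 46
[[281.7, -336.9], [60.8, 90.4], 54.8] 42
[[490.2, 117.0], [81.5, 92.7], 84.0] 46
[[611.5, -157.9], [36.8, 40.2], 85.5] 48
pos [491.2 126.6 263.5] q [ 0.23  0.47  1.98 -0.    0.69 -1.23] turn [0.0004 0.0011 0.05  ] shift [-0.0456 -0.427   0.0087]
```

Call:
send_rows(
  steps=[
    {"dx": 0, "dy": 0, "dz": 0, "wx": 0, "wy": 0, "wz": 0.05, "grip": 1},
    {"dx": -0.0091, "dy": -0.0854, "dz": 0.0017, "wx": 0, "wy": 0, "wz": 0, "grip": 1},
    {"dx": -0.0091, "dy": -0.0854, "dz": 0.0017, "wx": 0, "wy": 0, "wz": 0, "grip": 1},
    {"dx": -0.0091, "dy": -0.0854, "dz": 0.0017, "wx": 0, "wy": 0, "wz": 0, "grip": 1},
    {"dx": -0.0091, "dy": -0.0854, "dz": 0.0017, "wx": 0, "wy": 0, "wz": 0, "grip": 1},
    {"dx": -0.0092, "dy": -0.0854, "dz": 0.0019, "wx": 0, "wy": 0, "wz": 0, "grip": 1},
    {"dx": 0, "dy": 0, "dz": 0, "wx": 0, "wy": 0, "wz": 0, "grip": 1},
    {"dx": 0, "dy": 0, "dz": 0, "wx": 0, "wy": 0, "wz": 0, "grip": 1},
  ],
)

```text
time: 12.7
eef_pos: [475.6, -46.0, 258.1]
tcp_rot: [-0.307, -3.124, -0.0]
contact_force: [-0.2, 0.8, -1.0]
grip_width: 85.7
finger_force: 0.0
```

```bash
python3 - <<'E'
from h import *
plan(*CASES["B"][:2],182,CASES["B"][2],1)
p,d=snapshot("wrist");cv2.imwrite("pics/w2.png",p[...,::-1])
E
```

```text
pos [475.6 -46.  258.1] q [-0.12  0.45  2.04  0.    0.65 -1.5 ] turn [-0.0001 -0.0017 -0.0024] shift [-0.0015  0.0042  0.1902]
```

View pics/w2.png

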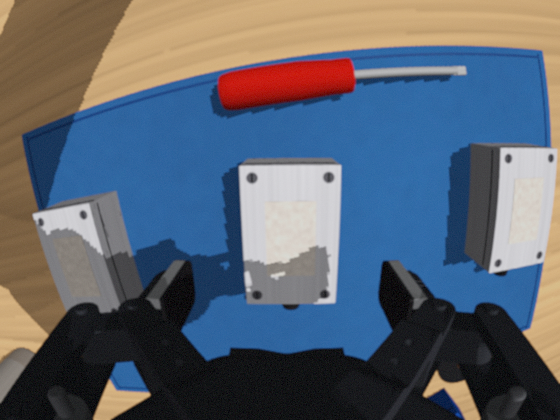

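The case is centred and aligned at (290,230), and A stands upright on the right. Now I'll grip, lift, shake and tilt-test case B.

Call:
send_rows(
  steps=[
    {"dx": 0, "dy": 0, "dz": 0.0647, "wx": 0, "wy": 0, "wz": 0, "grip": 1},
    {"dx": 0, "dy": 0, "dz": 0.0647, "wx": 0, "wy": 0, "wz": 0, "grip": 1},
    {"dx": 0, "dy": 0, "dz": 0.0646, "wx": 0, "wy": 0, "wz": 0, "grip": 1},
    {"dx": 0, "dy": 0, "dz": 0, "wx": 0, "wy": 0, "wz": 0, "grip": 1},
    {"dx": 0, "dy": 0, "dz": 0, "wx": 0, "wy": 0, "wz": 0, "grip": 0},
    {"dx": 0, "dy": 0, "dz": 0, "wx": 0, "wy": 0, "wz": 0, "grip": 0},
    {"dx": 0, "dy": 0, "dz": 0, "wx": 0, "wy": 0, "wz": 0, "grip": 0},
    {"dx": 0, "dy": 0, "dz": 0, "wx": 0, "wy": 0, "wz": 0, "grip": 0},
    {"dx": 0, "dy": 0, "dz": 0, "wx": 0, "wy": 0, "wz": 0, "grip": 0},
    {"dx": 0, "dy": 0, "dz": 0, "wx": 0, "wy": 0, "wz": 0, "grip": 0},
  ],
)

```text
time: 13.58
eef_pos: [476.8, -44.4, 183.0]
tcp_rot: [0.301, 3.125, 0.0]
contact_force: [-0.9, 3.2, 8.5]
grip_width: 57.2
finger_force: 65.7
```

Call:
send_rows(
  steps=[
    {"dx": 0, "dy": 0, "dz": -0.03, "wx": 0, "wy": 0, "wz": 0, "grip": 0},
    {"dx": 0, "dy": 0, "dz": -0.09, "wx": 0, "wy": 0, "wz": 0, "grip": 0},
    {"dx": 0, "dy": 0, "dz": -0.09, "wx": 0, "wy": 0, "wz": 0, "grip": 0},
    {"dx": 0, "dy": 0, "dz": -0.09, "wx": 0, "wy": 0, "wz": 0, "grip": 0},
    {"dx": 0, "dy": 0, "dz": 0, "wx": 0, "wy": 0, "wz": 0, "grip": 0},
    {"dx": 0, "dy": 0, "dz": 0, "wx": 0, "wy": 0, "wz": 0, "grip": 0},
  ],
)

```text
time: 14.08
eef_pos: [476.9, -44.7, 304.0]
tcp_rot: [0.301, 3.122, -0.0]
contact_force: [-0.7, -0.2, -2.5]
grip_width: 57.5
finger_force: 66.3
```

Call:
send_rows(
  steps=[
    {"dx": 0.09, "dy": 0, "dz": 0, "wx": 0, "wy": 0, "wz": 0, "grip": 0},
    {"dx": 0, "dy": 0, "dz": 0, "wx": 0, "wy": 0, "wz": 0, "grip": 0},
    {"dx": -0.09, "dy": 0, "dz": 0, "wx": 0, "wy": 0, "wz": 0, "grip": 0},
    {"dx": -0.09, "dy": 0, "dz": 0, "wx": 0, "wy": 0, "wz": 0, "grip": 0},
    {"dx": 0.09, "dy": 0, "dz": 0, "wx": 0, "wy": 0, "wz": 0, "grip": 0},
    {"dx": 0.09, "dy": 0, "dz": 0, "wx": 0, "wy": 0, "wz": 0, "grip": 0},
    {"dx": -0.09, "dy": 0, "dz": 0, "wx": 0, "wy": 0, "wz": 0, "grip": 0},
    {"dx": -0.09, "dy": 0, "dz": 0, "wx": 0, "wy": 0, "wz": 0, "grip": 0},
    {"dx": 0.09, "dy": 0, "dz": 0, "wx": 0, "wy": 0, "wz": 0, "grip": 0},
    {"dx": 0, "dy": 0, "dz": 0, "wx": 0, "wy": 0, "wz": 0, "grip": 0},
  ],
)

```text
time: 14.92
eef_pos: [474.4, -44.3, 299.1]
tcp_rot: [-0.301, -3.12, -0.0]
contact_force: [-3.7, -0.2, -4.2]
grip_width: 57.2
finger_force: 66.0
```

```bash
python3 -c "
from h import *
avg(3);avg(3)"
```

```text
t 15.07 pos [475.2 -44.4 300.2] down [-3.9e-03  3.0e-04  1.0e+00] F tool [-0.025  0.01   2.563] T tool [0.0058 0.0343 0.0049] std [0.546 0.287 0.213 0.021 0.011 0.034] w 56.9 66
t 15.22 pos [476.2 -44.5 301.4] down [-7.e-04  1.e-04  1.e+00] F tool [0.087 0.057 2.68 ] T tool [-0.0155 -0.0257 -0.0002] std [0.348 0.77  0.434 0.026 0.014 0.01 ] w 56.9 66
```

Call:
send_rows(
  steps=[
    {"dx": 0, "dy": 0, "dz": 0, "wx": 0, "wy": 0.075, "wz": 0, "grip": 0},
    {"dx": 0, "dy": 0, "dz": 0, "wx": 0, "wy": 0.075, "wz": 0, "grip": 0},
    {"dx": 0, "dy": 0, "dz": 0, "wx": 0, "wy": 0, "wz": 0, "grip": 0},
    {"dx": 0, "dy": 0, "dz": 0, "wx": 0, "wy": 0, "wz": 0, "grip": 0},
    {"dx": 0, "dy": 0, "dz": 0, "wx": 0, "wy": 0, "wz": 0, "grip": 0},
    {"dx": 0, "dy": 0, "dz": 0, "wx": 0, "wy": 0, "wz": 0, "grip": 0},
  ],
)

```text
time: 15.72
eef_pos: [476.1, -44.5, 301.8]
tcp_rot: [-0.279, -2.896, -0.033]
contact_force: [0.2, 1.1, -2.9]
grip_width: 57.0
finger_force: 66.0
```

```bash
python3 -c "
from h import *
avg(6)"
```

```text
t 16.02 pos [476.3 -44.5 301.9] down [-0.2328 -0.      0.9725] F tool [-0.562 -0.083  2.574] T tool [-0.0125 -0.2024 -0.0028] std [0.422 0.376 0.488 0.018 0.029 0.022] w 57.1 66
```

Call:
send_rows(
  steps=[
    {"dx": 0, "dy": 0, "dz": 0, "wx": 0, "wy": -0.05, "wz": 0, "grip": 0},
    {"dx": 0, "dy": 0, "dz": 0, "wx": 0, "wy": -0.055, "wz": 0, "grip": 0},
    {"dx": 0, "dy": 0, "dz": 0, "wx": 0, "wy": 0, "wz": 0, "grip": 0},
    {"dx": 0, "dy": 0, "dz": 0, "wx": 0, "wy": 0, "wz": 0, "grip": 0},
  ],
)

```text
time: 16.35
eef_pos: [475.9, -44.5, 302.0]
tcp_rot: [-0.294, -3.055, -0.011]
contact_force: [0.1, -0.2, -2.9]
grip_width: 57.2
finger_force: 65.9
```

```bash
python3 -c "
from h import *
avg(12)"
```

```text
t 16.95 pos [476.3 -44.6 301.8] down [-0.0709  0.      0.9975] F tool [-0.431  0.04   2.585] T tool [ 0.0032 -0.0512  0.008 ] std [0.622 0.497 0.381 0.021 0.026 0.032] w 56.8 66
```

Call:
send_rows(
  steps=[
    {"dx": 0, "dy": 0, "dz": 0, "wx": 0, "wy": -0.065, "wz": 0, "grip": 0},
    {"dx": 0, "dy": 0, "dz": 0, "wx": 0, "wy": -0.065, "wz": 0, "grip": 0},
    {"dx": 0, "dy": 0, "dz": 0, "wx": 0, "wy": -0.065, "wz": 0, "grip": 0},
    {"dx": 0, "dy": 0, "dz": 0, "wx": 0, "wy": 0, "wz": 0, "grip": 0},
    {"dx": 0, "dy": 0, "dz": 0, "wx": 0, "wy": 0, "wz": 0, "grip": 0},
    {"dx": 0, "dy": 0, "dz": 0, "wx": 0, "wy": 0, "wz": 0, "grip": 0},
    {"dx": 0, "dy": 0, "dz": 0, "wx": 0, "wy": 0, "wz": 0, "grip": 0},
  ],
)

```text
time: 17.53
eef_pos: [476.6, -44.6, 301.8]
tcp_rot: [0.279, 2.896, -0.033]
contact_force: [0.2, 0.2, -1.5]
grip_width: 57.5
finger_force: 66.0
```

```bash
python3 -c "
from h import *
avg(6)"
```

```text
t 17.83 pos [476.4 -44.6 301.8] down [0.233  0.     0.9725] F tool [0.266 0.266 2.519] T tool [-0.0099  0.1951 -0.0088] std [0.451 0.422 0.235 0.023 0.017 0.019] w 57.5 66
```

Call:
send_rows(
  steps=[
    {"dx": 0, "dy": 0, "dz": 0, "wx": 0, "wy": 0.05, "wz": 0, "grip": 0},
    {"dx": 0, "dy": 0, "dz": 0, "wx": 0, "wy": 0.05, "wz": 0, "grip": 0},
    {"dx": 0, "dy": 0, "dz": 0, "wx": 0, "wy": 0.005, "wz": 0, "grip": 0},
    {"dx": 0, "dy": 0, "dz": 0, "wx": 0, "wy": 0, "wz": 0, "grip": 0},
    {"dx": 0, "dy": 0, "dz": 0, "wx": 0, "wy": 0, "wz": 0, "grip": 0},
  ],
)

```text
time: 18.25
eef_pos: [476.4, -44.6, 301.7]
tcp_rot: [0.294, 3.055, -0.011]
contact_force: [0.8, 0.5, -1.9]
grip_width: 56.9
finger_force: 66.0
```

```bash
python3 -c "
from h import *
avg(12)"
```

```text
t 18.85 pos [476.4 -44.5 301.8] down [ 0.0708 -0.      0.9975] F tool [ 0.368 -0.086  2.406] T tool [0.0048 0.06   0.0078] std [0.39  0.563 0.483 0.027 0.028 0.032] w 57.0 66
```

B shows no shift either: the torque is linear in tilt with the same lever as A. I'll put it back and go on to C.

Call:
send_rows(
  steps=[
    {"dx": 0, "dy": 0, "dz": 0, "wx": 0, "wy": 0.045, "wz": 0, "grip": 0},
    {"dx": 0, "dy": 0, "dz": 0.09, "wx": 0, "wy": 0, "wz": 0, "grip": 0},
    {"dx": 0, "dy": 0, "dz": 0.09, "wx": 0, "wy": 0, "wz": 0, "grip": 0},
    {"dx": 0, "dy": 0, "dz": 0.08, "wx": 0, "wy": 0, "wz": 0, "grip": 0},
    {"dx": 0, "dy": 0, "dz": 0.025, "wx": 0, "wy": 0, "wz": 0, "grip": 0},
    {"dx": 0, "dy": 0, "dz": 0.009, "wx": 0, "wy": 0, "wz": 0, "grip": 0},
    {"dx": 0, "dy": 0, "dz": 0.004, "wx": 0, "wy": 0, "wz": 0, "grip": 0},
    {"dx": 0, "dy": 0, "dz": 0, "wx": 0, "wy": 0, "wz": 0, "grip": 0},
    {"dx": 0, "dy": 0, "dz": 0, "wx": 0, "wy": 0, "wz": 0, "grip": 0},
  ],
)

```text
time: 19.6
eef_pos: [477.0, -44.6, 183.8]
tcp_rot: [0.301, 3.125, -0.0]
contact_force: [0.3, -0.1, -2.8]
grip_width: 57.5
finger_force: 66.1
```

Call:
send_rows(
  steps=[
    {"dx": 0, "dy": 0, "dz": 0, "wx": 0, "wy": 0, "wz": 0, "grip": 1},
    {"dx": 0, "dy": 0, "dz": 0, "wx": 0, "wy": 0, "wz": 0, "grip": 1},
    {"dx": 0, "dy": 0, "dz": 0, "wx": 0, "wy": 0, "wz": 0, "grip": 1},
    {"dx": 0, "dy": 0, "dz": 0, "wx": 0, "wy": 0, "wz": 0, "grip": 1},
    {"dx": 0, "dy": 0, "dz": 0, "wx": 0, "wy": 0, "wz": 0, "grip": 1},
    {"dx": 0, "dy": 0, "dz": -0.065, "wx": 0, "wy": 0, "wz": 0, "grip": 1},
    {"dx": 0, "dy": 0, "dz": -0.09, "wx": 0, "wy": 0, "wz": 0, "grip": 1},
    {"dx": 0, "dy": 0, "dz": -0.045, "wx": 0, "wy": 0, "wz": 0, "grip": 1},
    {"dx": 0, "dy": 0, "dz": 0, "wx": 0, "wy": 0, "wz": 0, "grip": 1},
  ],
)

```text
time: 20.35
eef_pos: [477.7, -44.7, 266.0]
tcp_rot: [0.301, 3.121, -0.0]
contact_force: [0.2, 0.0, 0.6]
grip_width: 85.6
finger_force: 0.0
```

```bash
python3 - <<'E'
from h import *
cam="scene";p,d=snapshot(cam)
for r in trace("case_1",cam):
    w=world(cam,p,d,r["region"]);top=w[w[:,2]>np.percentile(w[:,2],95)-6][:,:2].astype(np.float32)
    print([np.round(x,1).tolist() for x in cv2.minAreaRect(top)],round(np.percentile(w[:,2],95)))
plan(*CASES["C"][:2],260,CASES["C"][2],1)
E
```

```text
[[744.5, 57.6], [60.2, 91.6], 26.9] 43
[[469.5, -202.1], [63.0, 92.8], 86.8] 47
[[492.2, 127.3], [61.0, 92.2], 82.8] 47
[[479.8, -31.3], [83.1, 90.9], 77.5] 47
[[744.1, -148.3], [95.7, 58.7], 62.4] 44
[[397.0, -219.2], [379.5, 23.2], 57.1] 43
pos [476.5 -44.6 263.2] q [-0.12  0.44  2.04  0.    0.66 -1.5 ] turn [ 0.      0.0012 -0.0778] shift [-0.0122 -0.395   0.0079]
```

Call:
send_rows(
  steps=[
    {"dx": 0, "dy": 0, "dz": 0, "wx": 0, "wy": 0, "wz": -0.078, "grip": 1},
    {"dx": -0.0024, "dy": -0.079, "dz": 0.0016, "wx": 0, "wy": 0, "wz": 0, "grip": 1},
    {"dx": -0.0024, "dy": -0.079, "dz": 0.0016, "wx": 0, "wy": 0, "wz": 0, "grip": 1},
    {"dx": -0.0024, "dy": -0.079, "dz": 0.0016, "wx": 0, "wy": 0, "wz": 0, "grip": 1},
    {"dx": -0.0024, "dy": -0.079, "dz": 0.0016, "wx": 0, "wy": 0, "wz": 0, "grip": 1},
    {"dx": -0.0024, "dy": -0.079, "dz": 0.0016, "wx": 0, "wy": 0, "wz": 0, "grip": 1},
    {"dx": 0, "dy": 0, "dz": 0, "wx": 0, "wy": 0, "wz": 0, "grip": 1},
    {"dx": 0, "dy": 0, "dz": 0, "wx": 0, "wy": 0, "wz": 0, "grip": 1},
    {"dx": 0, "dy": 0, "dz": 0, "wx": 0, "wy": 0, "wz": 0, "grip": 1},
  ],
)

```text
time: 21.2
eef_pos: [469.5, -202.2, 258.1]
tcp_rot: [-0.11, -3.137, -0.002]
contact_force: [0.1, -0.1, 1.0]
grip_width: 85.3
finger_force: 0.0
```

```bash
python3 - <<'E'
from h import *
plan(*CASES["C"][:2],182,CASES["C"][2],1)
p,d=snapshot("wrist");cv2.imwrite("pics/w3.png",p[...,::-1])
E
```

```text
pos [ 469.5 -202.2  258.1] q [-0.43  0.49  1.97  0.    0.69 -1.93] turn [ 0.0007 -0.0017 -0.0003] shift [-0.0022 -0.0007  0.1903]
```

View pics/w3.png

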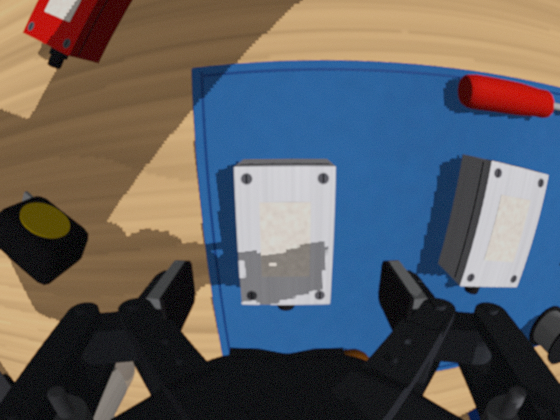

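Case C is centred and aligned at (285,232), B stands upright at right, and the tape measure at left is clear of the fingers.

Call:
send_rows(
  steps=[
    {"dx": 0, "dy": 0, "dz": 0.0647, "wx": 0, "wy": 0, "wz": 0, "grip": 1},
    {"dx": 0, "dy": 0, "dz": 0.0647, "wx": 0, "wy": 0, "wz": 0, "grip": 1},
    {"dx": 0, "dy": 0, "dz": 0.0646, "wx": 0, "wy": 0, "wz": 0, "grip": 1},
    {"dx": 0, "dy": 0, "dz": 0, "wx": 0, "wy": 0, "wz": 0, "grip": 1},
    {"dx": 0, "dy": 0, "dz": 0, "wx": 0, "wy": 0, "wz": 0, "grip": 0},
    {"dx": 0, "dy": 0, "dz": 0, "wx": 0, "wy": 0, "wz": 0, "grip": 0},
    {"dx": 0, "dy": 0, "dz": 0, "wx": 0, "wy": 0, "wz": 0, "grip": 0},
    {"dx": 0, "dy": 0, "dz": 0, "wx": 0, "wy": 0, "wz": 0, "grip": 0},
    {"dx": 0, "dy": 0, "dz": 0, "wx": 0, "wy": 0, "wz": 0, "grip": 0},
    {"dx": 0, "dy": 0, "dz": 0, "wx": 0, "wy": 0, "wz": 0, "grip": 0},
  ],
)

```text
time: 22.08
eef_pos: [470.7, -202.5, 183.2]
tcp_rot: [0.109, 3.138, -0.001]
contact_force: [-0.7, 2.9, 7.5]
grip_width: 57.5
finger_force: 66.1
```

Call:
send_rows(
  steps=[
    {"dx": 0, "dy": 0, "dz": -0.03, "wx": 0, "wy": 0, "wz": 0, "grip": 0},
    {"dx": 0, "dy": 0, "dz": -0.09, "wx": 0, "wy": 0, "wz": 0, "grip": 0},
    {"dx": 0, "dy": 0, "dz": -0.09, "wx": 0, "wy": 0, "wz": 0, "grip": 0},
    {"dx": 0, "dy": 0, "dz": -0.09, "wx": 0, "wy": 0, "wz": 0, "grip": 0},
    {"dx": 0, "dy": 0, "dz": 0, "wx": 0, "wy": 0, "wz": 0, "grip": 0},
    {"dx": 0, "dy": 0, "dz": 0, "wx": 0, "wy": 0, "wz": 0, "grip": 0},
  ],
)

```text
time: 22.58
eef_pos: [470.5, -202.8, 304.6]
tcp_rot: [0.109, 3.135, -0.003]
contact_force: [-0.4, 0.1, -3.8]
grip_width: 57.4
finger_force: 68.5
```

Call:
send_rows(
  steps=[
    {"dx": 0.09, "dy": 0, "dz": 0, "wx": 0, "wy": 0, "wz": 0, "grip": 0},
    {"dx": 0, "dy": 0, "dz": 0, "wx": 0, "wy": 0, "wz": 0, "grip": 0},
    {"dx": -0.09, "dy": 0, "dz": 0, "wx": 0, "wy": 0, "wz": 0, "grip": 0},
    {"dx": -0.09, "dy": 0, "dz": 0, "wx": 0, "wy": 0, "wz": 0, "grip": 0},
    {"dx": 0.09, "dy": 0, "dz": 0, "wx": 0, "wy": 0, "wz": 0, "grip": 0},
    {"dx": 0.09, "dy": 0, "dz": 0, "wx": 0, "wy": 0, "wz": 0, "grip": 0},
    {"dx": -0.09, "dy": 0, "dz": 0, "wx": 0, "wy": 0, "wz": 0, "grip": 0},
    {"dx": -0.09, "dy": 0, "dz": 0, "wx": 0, "wy": 0, "wz": 0, "grip": 0},
    {"dx": 0.09, "dy": 0, "dz": 0, "wx": 0, "wy": 0, "wz": 0, "grip": 0},
    {"dx": 0, "dy": 0, "dz": 0, "wx": 0, "wy": 0, "wz": 0, "grip": 0},
  ],
)

```text
time: 23.42
eef_pos: [468.2, -202.1, 299.3]
tcp_rot: [-0.108, -3.133, -0.004]
contact_force: [-2.8, 1.4, -4.1]
grip_width: 57.2
finger_force: 70.5
```

```bash
python3 -c "
from h import *
avg(3);avg(3)"
```

```text
t 23.57 pos [ 469.3 -202.2  300.4] down [-0.0032 -0.0012  1.    ] F tool [ 0.408 -0.129  3.35 ] T tool [-0.0172  0.0255  0.0109] std [0.314 0.329 0.653 0.032 0.02  0.032] w 57.0 71
t 23.72 pos [ 470.2 -202.5  301.5] down [-3.e-04 -1.e-04  1.e+00] F tool [ 0.148 -0.133  3.158] T tool [-0.0221  0.015   0.0023] std [0.617 0.288 0.438 0.008 0.032 0.024] w 57.1 71
```

Call:
send_rows(
  steps=[
    {"dx": 0, "dy": 0, "dz": 0, "wx": 0, "wy": 0.075, "wz": 0, "grip": 0},
    {"dx": 0, "dy": 0, "dz": 0, "wx": 0, "wy": 0.075, "wz": 0, "grip": 0},
    {"dx": 0, "dy": 0, "dz": 0, "wx": 0, "wy": 0, "wz": 0, "grip": 0},
    {"dx": 0, "dy": 0, "dz": 0, "wx": 0, "wy": 0, "wz": 0, "grip": 0},
    {"dx": 0, "dy": 0, "dz": 0, "wx": 0, "wy": 0, "wz": 0, "grip": 0},
    {"dx": 0, "dy": 0, "dz": 0, "wx": 0, "wy": 0, "wz": 0, "grip": 0},
  ],
)

```text
time: 24.22
eef_pos: [470.0, -202.4, 301.8]
tcp_rot: [-0.101, -2.907, -0.012]
contact_force: [-0.5, -1.0, -3.0]
grip_width: 57.1
finger_force: 70.6
```

```bash
python3 -c "
from h import *
avg(6)"
```

```text
t 24.52 pos [ 470.1 -202.5  301.9] down [-2.328e-01  1.000e-04  9.725e-01] F tool [-0.949 -0.118  3.464] T tool [-0.0338 -0.1728 -0.012 ] std [0.565 0.522 0.339 0.014 0.041 0.042] w 56.9 71
```

Call:
send_rows(
  steps=[
    {"dx": 0, "dy": 0, "dz": 0, "wx": 0, "wy": -0.05, "wz": 0, "grip": 0},
    {"dx": 0, "dy": 0, "dz": 0, "wx": 0, "wy": -0.055, "wz": 0, "grip": 0},
    {"dx": 0, "dy": 0, "dz": 0, "wx": 0, "wy": 0, "wz": 0, "grip": 0},
    {"dx": 0, "dy": 0, "dz": 0, "wx": 0, "wy": 0, "wz": 0, "grip": 0},
  ],
)

```text
time: 24.85
eef_pos: [469.7, -202.5, 302.0]
tcp_rot: [-0.107, -3.067, -0.004]
contact_force: [0.4, -0.1, -3.5]
grip_width: 57.1
finger_force: 70.6
```

```bash
python3 -c "
from h import *
avg(12)"
```

```text
t 25.45 pos [ 470.2 -202.5  301.8] down [-0.0708 -0.      0.9975] F tool [0.018 0.113 3.622] T tool [-0.0079 -0.044  -0.002 ] std [0.56  0.404 0.472 0.028 0.027 0.029] w 57.2 71
```

Call:
send_rows(
  steps=[
    {"dx": 0, "dy": 0, "dz": 0, "wx": 0, "wy": -0.065, "wz": 0, "grip": 0},
    {"dx": 0, "dy": 0, "dz": 0, "wx": 0, "wy": -0.065, "wz": 0, "grip": 0},
    {"dx": 0, "dy": 0, "dz": 0, "wx": 0, "wy": -0.065, "wz": 0, "grip": 0},
    {"dx": 0, "dy": 0, "dz": 0, "wx": 0, "wy": 0, "wz": 0, "grip": 0},
    {"dx": 0, "dy": 0, "dz": 0, "wx": 0, "wy": 0, "wz": 0, "grip": 0},
    {"dx": 0, "dy": 0, "dz": 0, "wx": 0, "wy": 0, "wz": 0, "grip": 0},
    {"dx": 0, "dy": 0, "dz": 0, "wx": 0, "wy": 0, "wz": 0, "grip": 0},
  ],
)

```text
time: 26.03
eef_pos: [470.4, -202.5, 301.8]
tcp_rot: [0.101, 2.906, -0.012]
contact_force: [0.7, 0.6, -3.9]
grip_width: 57.2
finger_force: 70.6
```

```bash
python3 -c "
from h import *
avg(6)"
```

```text
t 26.33 pos [ 470.2 -202.5  301.8] down [ 2.330e-01 -1.000e-04  9.725e-01] F tool [0.756 0.095 3.176] T tool [-0.0038  0.2113 -0.0075] std [0.478 0.246 0.535 0.022 0.018 0.029] w 57.3 71
```

Call:
send_rows(
  steps=[
    {"dx": 0, "dy": 0, "dz": 0, "wx": 0, "wy": 0.05, "wz": 0, "grip": 0},
    {"dx": 0, "dy": 0, "dz": 0, "wx": 0, "wy": 0.05, "wz": 0, "grip": 0},
    {"dx": 0, "dy": 0, "dz": 0, "wx": 0, "wy": 0.005, "wz": 0, "grip": 0},
    {"dx": 0, "dy": 0, "dz": 0, "wx": 0, "wy": 0, "wz": 0, "grip": 0},
    {"dx": 0, "dy": 0, "dz": 0, "wx": 0, "wy": 0, "wz": 0, "grip": 0},
  ],
)

```text
time: 26.75
eef_pos: [470.3, -202.4, 301.7]
tcp_rot: [0.106, 3.067, -0.004]
contact_force: [-0.3, 0.1, -3.8]
grip_width: 57.5
finger_force: 70.6
```

```bash
python3 -c "
from h import *
avg(12)"
```

```text
t 27.35 pos [ 470.1 -202.5  301.8] down [0.0707 0.     0.9975] F tool [ 0.1   -0.205  3.436] T tool [-0.0083  0.0498  0.0194] std [0.468 0.519 0.55  0.021 0.026 0.02 ] w 57.2 71
```

C stands out. Its tilt torque falls short by about 0.025 N·m, which is the moment of a 90 g part rolled to the low end, while A and B share one lever arm. C is the rattler, so I'll level it and carry it out.

Call:
send_rows(
  steps=[
    {"dx": 0, "dy": 0, "dz": 0, "wx": 0, "wy": 0.045, "wz": 0, "grip": 0},
    {"dx": 0, "dy": 0, "dz": 0, "wx": 0, "wy": 0, "wz": 0, "grip": 0},
    {"dx": 0, "dy": 0, "dz": 0, "wx": 0, "wy": 0, "wz": 0, "grip": 0},
  ],
)

```text
time: 27.6
eef_pos: [470.5, -202.5, 301.8]
tcp_rot: [0.109, 3.138, -0.0]
contact_force: [-0.0, -0.2, -3.4]
grip_width: 57.3
finger_force: 70.5
```

```bash
python3 -c "
from h import *
plan(735,-42,308,-4,1);avg(8)"
```

```text
pos [ 470.5 -202.5  301.8] q [-0.43  0.41  1.95  0.    0.78 -1.93] turn [-0.      0.0012  0.0004] shift [-0.6317  0.4464 -0.0155]
t 28.0 pos [ 470.1 -202.5  301.8] down [ 4.e-04 -0.e+00  1.e+00] F tool [-0.025 -0.073  3.297] T tool [-0.0204  0.0151 -0.0225] std [0.519 0.573 0.338 0.028 0.017 0.036] w 57.1 71
```

Call:
send_rows(
  steps=[
    {"dx": 0, "dy": 0, "dz": 0, "wx": 0, "wy": 0.06, "wz": 0, "grip": 0},
    {"dx": 0, "dy": 0, "dz": 0, "wx": 0, "wy": 0, "wz": 0, "grip": 0},
    {"dx": 0, "dy": 0, "dz": 0, "wx": 0, "wy": 0, "wz": 0, "grip": 0},
    {"dx": 0, "dy": 0, "dz": 0, "wx": 0, "wy": 0, "wz": 0, "grip": 0},
    {"dx": 0, "dy": 0, "dz": 0, "wx": 0, "wy": 0, "wz": 0, "grip": 0},
    {"dx": 0, "dy": 0, "dz": 0, "wx": 0, "wy": -0.01, "wz": 0, "grip": 0},
    {"dx": 0, "dy": 0, "dz": 0, "wx": 0, "wy": -0.01, "wz": 0, "grip": 0},
    {"dx": 0, "dy": 0, "dz": 0, "wx": 0, "wy": -0.01, "wz": 0, "grip": 0},
    {"dx": 0, "dy": 0, "dz": 0, "wx": 0, "wy": -0.01, "wz": 0, "grip": 0},
    {"dx": 0, "dy": 0, "dz": 0, "wx": 0, "wy": 0, "wz": 0, "grip": 0},
    {"dx": 0, "dy": 0, "dz": 0, "wx": 0, "wy": 0, "wz": 0, "grip": 0},
    {"dx": 0, "dy": 0, "dz": 0, "wx": 0, "wy": 0, "wz": 0, "grip": 0},
  ],
)

```text
time: 29.0
eef_pos: [470.1, -202.5, 301.8]
tcp_rot: [-0.108, -3.108, -0.002]
contact_force: [-1.0, -0.2, -3.4]
grip_width: 57.0
finger_force: 70.5
```

```bash
python3 -c "
from h import *
avg(12)"
```

```text
t 29.6 pos [ 470.1 -202.5  301.8] down [-0.0315 -0.      0.9995] F tool [-0.099 -0.131  3.354] T tool [ 0.0066  0.0144 -0.001 ] std [0.369 0.424 0.274 0.031 0.061 0.029] w 57.5 71
```

Call:
send_rows(
  steps=[
    {"dx": 0, "dy": 0, "dz": 0, "wx": 0, "wy": -0.04, "wz": 0, "grip": 0},
    {"dx": 0, "dy": 0, "dz": 0, "wx": 0, "wy": -0.04, "wz": 0, "grip": 0},
    {"dx": 0, "dy": 0, "dz": 0, "wx": 0, "wy": 0, "wz": 0, "grip": 0},
    {"dx": 0, "dy": 0, "dz": 0, "wx": 0, "wy": 0, "wz": 0, "grip": 0},
    {"dx": 0, "dy": 0, "dz": 0, "wx": 0, "wy": 0, "wz": 0, "grip": 0},
    {"dx": 0, "dy": 0, "dz": 0, "wx": 0, "wy": 0, "wz": 0, "grip": 0},
    {"dx": 0, "dy": 0, "dz": 0, "wx": 0, "wy": 0.01, "wz": 0, "grip": 0},
    {"dx": 0, "dy": 0, "dz": 0, "wx": 0, "wy": 0.01, "wz": 0, "grip": 0},
    {"dx": 0, "dy": 0, "dz": 0, "wx": 0, "wy": 0.01, "wz": 0, "grip": 0},
    {"dx": 0, "dy": 0, "dz": 0, "wx": 0, "wy": 0.01, "wz": 0, "grip": 0},
    {"dx": 0, "dy": 0, "dz": 0, "wx": 0, "wy": 0, "wz": 0, "grip": 0},
    {"dx": 0, "dy": 0, "dz": 0, "wx": 0, "wy": 0, "wz": 0, "grip": 0},
  ],
)

```text
time: 30.6
eef_pos: [470.3, -202.5, 301.8]
tcp_rot: [0.108, 3.108, -0.002]
contact_force: [-0.4, 0.0, -4.1]
grip_width: 57.2
finger_force: 70.5
```

```bash
python3 -c "
from h import *
avg(12)"
```

```text
t 31.2 pos [ 470.1 -202.5  301.8] down [0.0315 0.     0.9995] F tool [0.395 0.104 3.336] T tool [-0.0148  0.0212  0.0032] std [0.31  0.672 0.415 0.025 0.026 0.03 ] w 56.9 71
```

Confirmed: at ±1.8° the torque half-difference is 0.003 N·m, against 0.033 if nothing were loose. On to the hand-over.

Call:
send_rows(
  steps=[
    {"dx": 0, "dy": 0, "dz": 0, "wx": 0, "wy": 0.02, "wz": 0, "grip": 0},
    {"dx": -0.0574, "dy": 0.0406, "dz": -0.0014, "wx": 0, "wy": 0, "wz": 0, "grip": 0},
    {"dx": -0.0574, "dy": 0.0406, "dz": -0.0014, "wx": 0, "wy": 0, "wz": 0, "grip": 0},
    {"dx": -0.0574, "dy": 0.0406, "dz": -0.0014, "wx": 0, "wy": 0, "wz": 0, "grip": 0},
    {"dx": -0.0574, "dy": 0.0406, "dz": -0.0014, "wx": 0, "wy": 0, "wz": 0, "grip": 0},
    {"dx": -0.0574, "dy": 0.0406, "dz": -0.0014, "wx": 0, "wy": 0, "wz": 0, "grip": 0},
    {"dx": -0.0574, "dy": 0.0406, "dz": -0.0014, "wx": 0, "wy": 0, "wz": 0, "grip": 0},
    {"dx": -0.0574, "dy": 0.0406, "dz": -0.0014, "wx": 0, "wy": 0, "wz": 0, "grip": 0},
    {"dx": -0.0574, "dy": 0.0406, "dz": -0.0014, "wx": 0, "wy": 0, "wz": 0, "grip": 0},
    {"dx": -0.0574, "dy": 0.0406, "dz": -0.0014, "wx": 0, "wy": 0, "wz": 0, "grip": 0},
    {"dx": -0.0574, "dy": 0.0406, "dz": -0.0014, "wx": 0, "wy": 0, "wz": 0, "grip": 0},
    {"dx": -0.0574, "dy": 0.0406, "dz": -0.0014, "wx": 0, "wy": 0, "wz": 0, "grip": 0},
  ],
)

```text
time: 32.2
eef_pos: [735.4, -40.9, 307.5]
tcp_rot: [-0.109, -3.139, 0.0]
contact_force: [-0.0, -0.6, -2.9]
grip_width: 56.9
finger_force: 70.5
```

Call:
send_rows(
  steps=[
    {"dx": 0, "dy": 0, "dz": 0, "wx": 0, "wy": 0, "wz": 0, "grip": 0},
    {"dx": 0, "dy": 0, "dz": 0, "wx": 0, "wy": 0, "wz": 0, "grip": 0},
    {"dx": 0, "dy": 0, "dz": 0, "wx": 0, "wy": 0, "wz": 0, "grip": 0},
    {"dx": 0, "dy": 0, "dz": 0, "wx": 0, "wy": 0, "wz": 0, "grip": 0},
    {"dx": 0, "dy": 0, "dz": 0, "wx": 0, "wy": 0, "wz": 0, "grip": 0},
    {"dx": 0, "dy": 0, "dz": 0, "wx": 0, "wy": 0, "wz": 0, "grip": 0},
    {"dx": 0, "dy": 0, "dz": 0, "wx": 0, "wy": 0, "wz": 0, "grip": 0},
    {"dx": 0, "dy": 0, "dz": 0, "wx": 0, "wy": 0, "wz": 0, "grip": 0},
    {"dx": 0, "dy": 0, "dz": 0, "wx": 0, "wy": 0, "wz": 0, "grip": 0},
    {"dx": 0, "dy": 0, "dz": 0, "wx": 0, "wy": 0, "wz": 0, "grip": 0},
    {"dx": 0, "dy": 0, "dz": 0, "wx": 0, "wy": 0, "wz": 0, "grip": 0},
    {"dx": 0, "dy": 0, "dz": 0, "wx": 0, "wy": 0, "wz": 0, "grip": 0},
  ],
)

```text
time: 33.2
eef_pos: [734.5, -41.8, 308.0]
tcp_rot: [-0.109, -3.14, 0.0]
contact_force: [-0.5, 0.4, -3.7]
grip_width: 57.1
finger_force: 70.5
```

```bash
python3 - <<'E'
from h import *
cam="side";p,d=snapshot(cam);cv2.imwrite("pics/end.png",p[...,::-1])
for r in trace("case_1",cam):
    w=world(cam,p,d,r["region"]);top=w[w[:,2]>np.percentile(w[:,2],95)-6][:,:2].astype(np.float32)
    print([np.round(x,1).tolist() for x in cv2.minAreaRect(top)],round(np.percentile(w[:,2],95)))
avg(1)
E
```

```text
[[282.0, -337.2], [60.4, 91.1], 54.8] 42
[[475.9, -45.3], [62.0, 91.5], 79.2] 46
[[743.4, 56.3], [64.5, 91.0], 27.8] 42
[[726.0, -41.0], [60.9, 83.7], 87.2] 170
[[743.2, -149.2], [95.0, 61.0], 64.1] 42
t 33.35 pos [734.5 -41.8 307.9] down [-0. -0.  1.] F tool [-0.036  0.262  3.554] T tool [-0.0131 -0.0005 -0.0108] std [0. 0. 0. 0. 0. 0.] w 56.9 70
```

View pics/end.png

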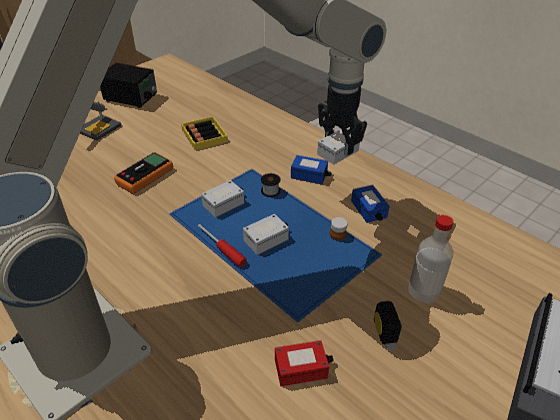

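The two quiet cases stand upright where they were, at (223,197) and (266,232). The rattling one is held level past the far edge at (332,147), with its top 170 mm above the bench, so its centre is at about 150 mm.

```bash
python3 -c "
from workcell import *
print(sign_off())"
```

```text
the job is handed in; nothing more can be done
None
```

The rattling housing was the rightmost of the three; the job was handed in with the arm holding it level and still past the far edge of the mat, centre about 15 cm above the bench, and the two quiet ones stand upright where they were.

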